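Clamp a wooden edging strip to a sample board with a one-hand bar clamp

ROBOT

A 7-joint arm with a two-finger parallel gripper is mounted at the origin on a cart in front of the work surface, level with it; the furniture and walls round the work are solid. World frame = base frame: x ahead of the robot, y to its left, z up, the work surface at z = 0. Lengths are in m, angles in rad, forces in N, time in s.
With the tool pointing down it reaches from about 0.4 to 0.875 m from the base axis. Payload 19.3 kg.
Tool frame: the origin (TCP) lies at the very end of the fingers, on their centre line; the grasp point (between the pads) lies 19 mm behind it; z points along the fingers, y is the line along which they close (so a half turn about z gives the same grasp; the last joint's range is limited). The gripper opens to 85 mm and grips with 20 to 120 N. Pads are 22 mm wide; open, the fingers measure 114 mm over their backs; the gripper's body (76 mm by 85 mm) begins 54 mm behind the grasp point. The pads swing forward as they close: fully open they stand 13 mm farther back than shut.
Start: joints at [-1.41, 0.521, -0.036, 1.599, 0.021, 1.021, -0.113], TCP at [0.143, 0.608, 0.231] pointing down, gripper open.
Joint ranges: [-2.91, 2.91], [-0.3, 2.13], [-1.5, 1.42], [0.17, 2.43], [-1.26, 4.41], [0.16, 1.93], [-2.52, 2.52]. Speed limits (rad/s): [1.89, 1.89, 2.39, 2.39, 3.01, 3.01, 3.01].

INTERFACE

Orientations are given as [roll, pitch, yaw] about the fixed x, y, z axes, in that order (R = Rz(yaw) Ry(pitch) Rx(roll)).
In Python, from workcell import monitor, optics, job_done gives the robot as it stands.
- The arm moves only by the shell command python3 -m handwheel 'ROWS' [FORCE]. ROWS is JSON, a list of rows, each an object of numbers: "dx", "dy", "dz": the shift along the tool's x, y, z in cm; "wx", "wy", "wz": the turn, a rotation vector about the tool's x, y, z in rad; "claw": the opening in per cent of the stroke, from 0 (shut) to 100 (fully open). A call has 1 to 8 rows; each row shifts and turns the commanded pose from where the row before left it, along the tool's axes as they then stand; what a row does not reach is not made up. A row lasts 1/8 s, in which the tool goes at most 62.5 mm and 10.7 degrees, less where a joint would pass 70% of its speed; a pose out of reach is approached as far as the arm can. A call with a gripper value outside its range is refused whole. The fingers move at their own pace and stop on an object; FORCE is the grip in N (left out, the last holds). Time passes only in rows, so rows that do not move let the fingers close. It gives the time, the measured TCP pose, the force, the opening and the grip force at its end, in the units of the state.
- monitor.observe(): the state, without advancing time (a new reading comes with each control period).
- optics.grab_frame(name): name is "scene" or "side" or "wrist"; returns a dict with "frame" (420x560x3 uint8, blue, green, red), "fovy" (degrees; the focal length in pixels is half the picture's height over the tangent of half this angle, whatever the lens; pixels are square), "cx", "cy" (the principal point, pixels), "R" (3x3) and "t" (3): a world point X has camera coordinates R X + t. Camera axes: x right, y down, z forward; pixel columns grow to the right and rows downward; lengths in m; the calibration is good to about 2 mm. A picture is of the moment at which its call begins. There is no depth.
- job_done(): hands the job in; it is judged then, once.
Trained networks look in the newest picture that a camera, given by its name, has taken for a name from the list of things; names that differ only in an ending like _2 or _b are one class to them, and where a whole thing is asked for, a point or a joint stands for the part that bears it (a point fixed in the world has none). Each returns a list of dicts, best first, with "p" (0 to 1); they miss things now and then, are a little off and sometimes report something else, mostly with a low value. They report only what shows in the picture. A call takes as long as a camera call. They do not tell look-alikes from the thing itself.
- optics.masks_of(name, camera): "region" (420x560 bool, what is visible of it) and "rect" ([left, top, width, height] in pixels, round what is visible of it).
The state is a dict: "clock": time; "qpos": joint angles; "qd": joint speeds; "joint_efforts": joint torques, N m; "position": TCP position; "tool_rot": TCP orientation; "force": force on the tool from outside, world axes, zero at the start; "moment": the same for the moment, N m; "grip_width": finger opening in m; "finger_force": force on a finger pad.
Only numpy, scipy, OpenCV 4.12 (cv2) and the standard library are available. Lean on these libraries where they do the work, as an engineer would, in place of code of your own. Each camera call takes 0.05 s, during which the arm holds its last target. There are 200 camera calls.

TASK

The olive-yellow sample board is getting its pale wooden edging strip: stand the strip on its narrow side in the open mouth of the bar clamp, along the free end of the board and with its ends even with the board's corners. Then squeeze and release the clamp's orange trigger, gently, as often as it takes for the far jaw to close on the strip and press it snugly against the board; the jaw may be moved by the trigger only, the clamp stays lying flat, and soft wood must not be crushed. Finish while still squeezing the trigger, so that the pressure stays on the joint, and leave the glue pot, tile dish, jar and tape roll where they are.

Things in the scene. Friction and masses are not known exactly. Their poses are not given: they have to be found in the camera images.
- clamp: one-hand bar clamp, 1 kg, loose, lying flat on its side: black, orange trigger, toothed steel bar. Origin on the desk under the bar, in the housing (40 x 58 mm, 30 mm high). +x: the way its two jaws point, away from the robot (to x = 88 mm); +y: along the bar (18 x 6 mm, 15 mm up) to the far jaw; z up. The bar's tail sticks out to -y
- clamp_face (a point): centre of the rubber face (34 x 14 mm) of the housing's own jaw (28 mm high), 9 mm up, at clamp x = 68, y = 28 mm; it looks to the clamp's +y, at the board
- grip (a point): where hand or gripper takes pistol grip and trigger together, midway between the grip's back and the released trigger's front, 15 mm up; clamp frame (-70, -6.5) mm; squeezed, the middle is 8 mm nearer the grip (-y). Fingers close along the clamp's y; 40 mm is free on both outer sides. The pistol grip is a straight black bar, clamp x -20 to -131 mm, 28 mm high, 22 mm thick, back at y = -34 mm
- trigger (a joint): orange paddle (clamp x -25 to -113 mm, 3 to 27 mm up), slides straight to the grip: 0 released, 0.017 m at its stop. Over trigger and grip: 55 mm released, 38 mm at the stop. Springs back (3 to 5 N). Ratchet, 5 mm pitch: each full squeeze draws the jaw on 10 or 15 mm; when let go, a pawl holds the jaw (up to 5 mm lost under load). Stalls short of the stop when the jaw is tight
- jaw (a joint): travel of the steel bar with the far jaw (28 mm high, clamp x -14 to 88 mm) towards the housing: 0 wide open (224 mm between the rubber faces), grows as the clamp closes, up to 0.085 m; 2 N friction; the ratchet lets it close only
- pad_face (a point): centre of the front of the far jaw's black rubber pad (34 mm along x, 3 to 16 mm up), 9 mm up, at clamp frame x = 68 mm, y = 252 mm less the jaw travel
- pad (a joint): how far the far jaw's sprung rubber pad is pressed in: 0 untouched, 0.010 m fully; 2 N to start, then 3 N a mm. It presses with about the squeeze on the trigger less 6 to 9 N: a 20 N squeeze gives 11 to 14 N, which is snug; over 45 N on the pad crushes the wood
- board: olive-yellow sample board, 150 x 100 x 12 mm, 0.25 kg, loose, flat in the clamp's mouth, one 100 mm end within 12 mm of the housing jaw's face. Origin: centre of its underside. +x: along its length to the far jaw, free end at x = +75 mm; corners at y = +-50 mm
- strip: pale wooden edging strip with darker line, 100 mm long (x), 12 mm thick (y), 22 mm high (z), 40 g, loose, standing on its 12 mm side left of the clamp; alike both ways round. Origin: centre of its underside. In place its centre is 81 mm from the board's, and it stands 10 mm higher than the board
- glue_pot: white glue pot with blue cap, 66 mm wide, 111 mm high, origin under its centre; leave it
- tile_dish: round dish of peach tiles, 102 mm wide, 26 mm high, origin under its centre; leave it
- jar_red: small glass jar of red tiles with black lid, 49 mm wide, 59 mm high, origin under its centre; leave it
- tape_roll: roll of masking tape lying flat, 83 mm wide, 19 mm high, origin under its centre; leave it
Things that resemble listed ones, but are neither listed nor needed, are in the scene too. Leave any turquoise look-alike of the strip alone.

How it is judged:
On the way, in this order (a step that is already met when the one before it is completed fails the run):
1. the strip stands, let go, between the board's free end and the far jaw, along the board's end and within 10 mm of even with its corners, the jaw not yet touching it (x of strip in the frame of board between 0.078 and 0.115 m and y of strip in the frame of board between -0.01 and 0.01 m and height (world z) of strip below 0.004 m and angle between strip's own z axis and vertical below 0.08 rad and angle between the y axis of strip and the x axis of board, either way round below 0.2 rad and contact force between each of the fingers, pad and strip below 0.3 N), for 0.2 s.
2. the far jaw, driven by the squeezed trigger, presses on the strip (contact force between pad and strip above 2 N and contact force between the fingers and trigger above 3 N), for 0.1 s.
At the end, for the whole second after the job is handed in: fingers still squeeze the trigger (over 6 N); the pad presses the strip with 6 to 45 N; the strip stands along the board's free end (gap under 2 mm, within 0.05 rad), ends within 10 mm of the corners; clamp, board and strip flat and at rest, strip and board untouched by the fingers (contact force between the fingers and trigger above 6 N and contact force between the fingers and strip below 0.3 N and contact force between the fingers and board below 0.3 N and contact force between pad and strip between 6 and 45 N and contact force between strip and board above 4 N and x of strip in the frame of board between 0.078 and 0.083 m and y of strip in the frame of board between -0.01 and 0.01 m and angle between the y axis of strip and the x axis of board, either way round below 0.05 rad and angle between strip's own z axis and vertical below 0.08 rad and angle between board's own z axis and vertical below 0.05 rad and angle between clamp's own z axis and vertical below 0.06 rad and height (world z) of strip below 0.004 m and height (world z) of clamp below 0.008 m and velocity of joint jaw below 0.003 m/s and linear speed of strip below 0.01 m/s); the arm keeps its last pose, push and grip.
It fails at once if the strip is crushed: the jaw presses it with more than 45 N (contact force between pad and strip above 45 N).
It fails at once if the fingers push the far jaw or its bar (over 5 N) instead of using the trigger (contact force between the fingers and jaw above 5 N).
It fails at once if glue pot, tile dish, jar or tape roll is moved by more than 30 mm (distance of any of glue_pot, tile_dish, jar_red, tape_roll from where it was at the start of the episode above 0.03 m).
It also fails if it takes over 48 s, if anything falls off the work surface, if the arm or the gripper's body presses on something with over 40 N, if the wrist force passes 120 N, or if a joint passes its speed limit or range.

## Working session

There is one attempt and no reset: what is moved stays moved. The work goes in short steps, Python scripts to look and compute and a shell command to move; the robot and the scene stay as the last step left them, time stands still between calls to the robot, and variables do not carry over. Pictures are saved under pics/ and viewed, at most 10 in all, crops included, and the job is handed in when it is done.

```bash
mkdir -p pics; ls
cat > h.py <<'E'
import numpy as np, cv2
from workcell import monitor, optics, job_done
def f(c): return (c['frame'].shape[0]/2)/np.tan(np.radians(c['fovy'])/2)
def ray(c,u,v,z=0.):
    "pixel -> world point at height z"
    R=np.array(c['R']);t=np.array(c['t']);F=f(c)
    d=R.T@np.array([(u-c['cx'])/F,(v-c['cy'])/F,1]);o=-R.T@t
    return o+d*(z-o[2])/d[2]
def proj(c,X):
    p=np.array(c['R'])@np.array(X)+np.array(c['t']);return f(c)*p[:2]/p[2]+[c['cx'],c['cy']]
E
python3 - <<'E'
from h import *
ims=[]
for n in("scene","side","wrist"):
    c=optics.grab_frame(n);cv2.imwrite(f'pics/{n}0.png',c['frame']);ims.append(c['frame'])
    print(n,c['fovy'],c['cx'],c['cy'],'cam at',(-np.array(c['R']).T@np.array(c['t'])).round(3))
    for k in("clamp","board","strip","trigger","pad","jaw"):
        for m in optics.masks_of(k,n)[:3]:
            r=m['rect'];ys,xs=np.nonzero(m['region']);u,v=xs.mean(),ys.mean()
            print(' ',k,round(m['p'],2),r,ray(c,u,v,.01).round(3))
print({k:np.round(v,3).tolist() for k,v in monitor.observe().items()})
E
```

```text
pics
scene 42.528511933937516 290.2119271537566 210.10031986771273 cam at [0.015 1.155 1.307]
  clamp 0.65 [177.2, 285.3, 30.8, 30.2] [0.696 0.417 0.01 ]
  clamp 0.63 [270.0, 176.9, 83.0, 87.6] [ 0.512 -0.029  0.01 ]
  clamp 0.21 [360.1, 146.2, 11.8, 15.6] [ 0.451 -0.435  0.01 ]
  board 0.75 [269.3, 204.1, 41.7, 39.3] [0.575 0.021 0.01 ]
  strip 0.75 [281.4, 316.4, 15.1, 30.7] [0.39  0.406 0.01 ]
  strip 0.58 [269.6, 290.5, 32.2, 22.1] [0.456 0.311 0.01 ]
  jaw 0.79 [270.4, 177.1, 54.9, 87.3] [0.518 0.059 0.01 ]
side 46.48263364373866 284.78043596998145 212.64581236296772 cam at [ 0.028 -0.86   0.792]
  clamp 0.81 [227.6, 194.7, 115.0, 99.4] [ 0.511 -0.056  0.01 ]
  clamp 0.62 [225.7, 192.8, 119.1, 95.7] [0.527 0.008 0.01 ]
  board 0.69 [259.6, 205.0, 65.2, 40.3] [0.578 0.016 0.01 ]
  strip 0.75 [185.0, 177.7, 30.6, 17.8] [0.449 0.317 0.01 ]
  trigger 0.79 [256.5, 256.1, 37.1, 22.0] [ 0.463 -0.098  0.01 ]
  pad 0.49 [255.0, 199.4, 7.1, 10.4] [0.555 0.144 0.01 ]
  jaw 0.75 [227.8, 193.7, 116.9, 93.8] [0.528 0.014 0.01 ]
wrist 60.61563592741001 280.39899546342093 207.69292961809805 cam at [0.062 0.626 0.374]
  strip 0.87 [164.2, 370.0, 44.5, 26.1] [0.389 0.426 0.01 ]
{'clock': 1.05, 'qpos': [-1.41, 0.521, -0.036, 1.599, 0.021, 1.021, -0.113], 'qd': [0.0, 0.002, 0.0, -0.001, 0.002, 0.0, -0.0], 'joint_efforts': [-0.005, -92.687, 1.977, -37.025, 0.018, 0.002, -0.0], 'position': [0.143, 0.608, 0.231], 'tool_rot': [3.142, -0.0, 2.911], 'force': [-0.381, 0.746, 0.872], 'moment': [0.034, -0.015, 0.017], 'finger_force': 0.0, 'grip_width': 0.085}
```

Run:
```python
import cv2,numpy as np
a=cv2.imread('pics/scene0.png')[130:370,160:400];b=cv2.imread('pics/side0.png')[150:320,160:400]
a=cv2.resize(a,(800,800),interpolation=3)[:,:];b=cv2.resize(b,(847,600),interpolation=3)
a=cv2.resize(cv2.imread('pics/scene0.png')[130:370,140:400],(650,600),interpolation=3)
cv2.imwrite('pics/a.png',a);cv2.imwrite('pics/b.png',b[:,:800])
```

```text
(no output)
```

View pics/a.png

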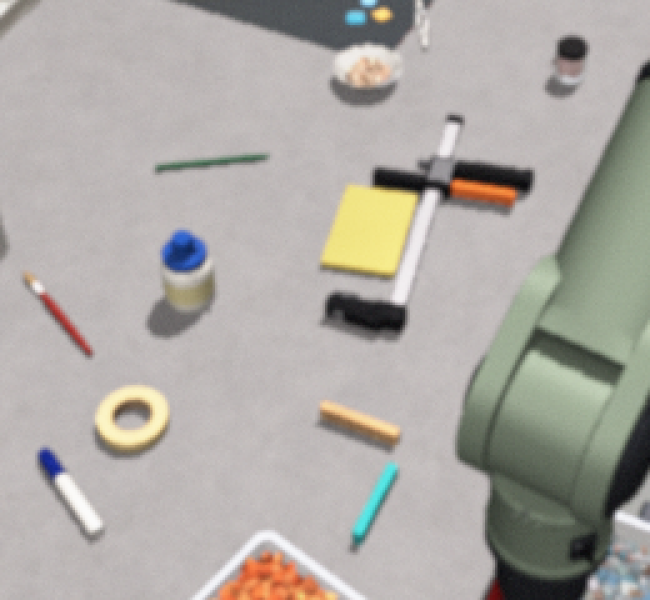

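View pics/b.png

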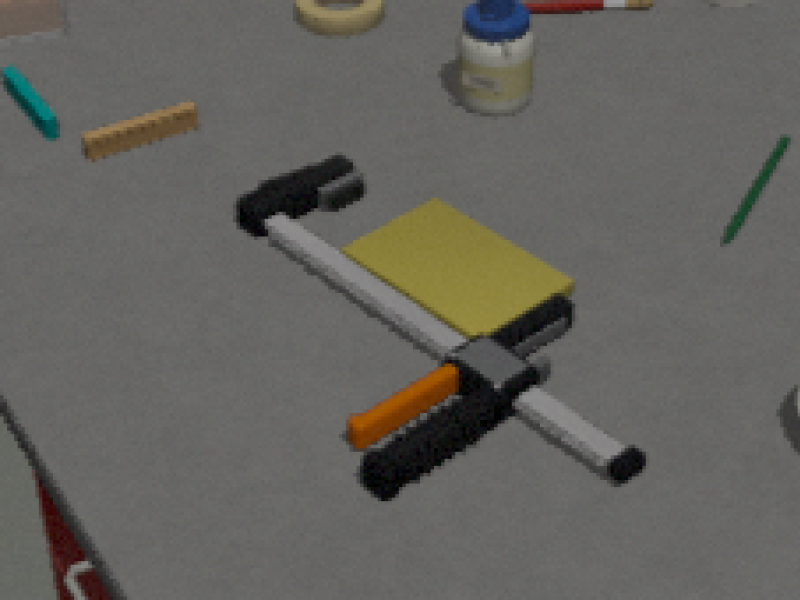

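The scene crop shows the yellow board in the clamp's mouth. The pale strip is at crop (360,422), with the turquoise look-alike below it and the glue pot and tape to the left. The side view shows the orange trigger, the grip and the far jaw's pad unobstructed.

```bash
cat >> h.py <<'E'
def rect(c,name,cam,z,near=None):
    "metric oriented box of the mask projected to height z"
    out=[]
    for m in optics.masks_of(name,cam):
        cs,_=cv2.findContours(m['region'].astype(np.uint8),0,2)
        k=max(cs,key=cv2.contourArea)[:,0]
        P=np.array([ray(c,u,v,z)[:2] for u,v in k],np.float32)
        ctr,sz,a=cv2.minAreaRect(P*1000)
        if sz[0]<sz[1]: sz=sz[::-1];a+=90
        out.append((round(m['p'],2),np.round(ctr,1),np.round(sz,1),round((a+90)%180-90,1)))
    return out
def hsvrect(c,lo,hi,z,roi=None):
    h=cv2.cvtColor(c['frame'],cv2.COLOR_BGR2HSV);m=cv2.inRange(h,np.array(lo),np.array(hi))
    if roi: q=np.zeros_like(m);l,t,w,hh=roi;q[t:t+hh,l:l+w]=1;m=m*q
    cs,_=cv2.findContours(m,0,2);k=max(cs,key=cv2.contourArea)[:,0]
    P=np.array([ray(c,u,v,z)[:2] for u,v in k],np.float32)*1000
    ctr,sz,a=cv2.minAreaRect(P)
    if sz[0]<sz[1]: sz=sz[::-1];a+=90
    return len(k),np.round(ctr,1),np.round(sz,1),round((a+90)%180-90,1)
E
python3 - <<'E'
from h import *
for n in("scene","side"):
    c=optics.grab_frame(n)
    print(n,'board',rect(c,'board',n,.012),'\n strip',rect(c,'strip',n,.016),'\n trig',rect(c,'trigger',n,.027),'\npad',rect(c,'pad',n,.012))
    print('col board',hsvrect(c,(22,110,60),(34,255,255),.012,(230,190,110,70)))
    print('col trig',hsvrect(c,(4,170,60),(15,255,255),.02,(240,170,130,110)))
E
```

```text
scene board [(0.9, array([575.9,  20.6]), array([159.2, 102.2]), -77.9)] 
 strip [(0.56, array([449.8, 315. ]), array([103.1,  24. ]), -0.3), (0.56, array([387.2, 407.9]), array([103.7,  17. ]), 89.6)] 
 trig [(0.52, array([457.8, -92.9]), array([89.3, 31.2]), 10.6)] 
pad []
col board (68, array([577.5,  14. ]), array([163.8,  95.3]), -78.8)
col trig (26, array([ 465.2, -106.2]), array([87.1, 34.8]), 10.5)
side board [(0.8, array([576.7,  15.1]), array([158.5, 110.4]), -78.0)] 
 strip [(0.82, array([450.5, 308.7]), array([104.1,  43. ]), -0.0)] 
 trig [(0.68, array([ 456. , -113.1]), array([97.1, 27.3]), 11.6)] 
pad []
col board (94, array([578.1,  12.8]), array([156.6, 102.8]), -78.3)
col trig (44, array([ 463.1, -110. ]), array([98.4, 28. ]), 5.2)
```

```bash
python3 -m handwheel '[{"dx":-4.6,"dy":-2.7},{"dx":-4.6,"dy":-2.7},{"dx":-4.6,"dy":-2.7},{"dx":-4.6,"dy":-2.7},{"dx":-4.6,"dy":-2.7},{"dx":-4.6,"dy":-2.7},{"dx":-4.6,"dy":-2.7},{"dx":-4.6,"dy":-2.7}]'; python3 -m handwheel '[{"wz":-0.115},{"wz":-0.115},{}]'
python3 - <<'E'
from h import *
c=optics.grab_frame('wrist');cv2.imwrite('pics/w1.png',c['frame'])
print(rect(c,'strip','wrist',.022),rect(c,'strip','wrist',.0))
for n in('scene','side'):
    c=optics.grab_frame(n);print(n,rect(c,'strip',n,.016),rect(c,'clamp',n,.02))
s=monitor.observe();print(s['position'],s['tool_rot'],s['clock'])
E
```

```text
[(0.79, array([379.3, 434. ]), array([55.1, 28.8]), -88.7)] [(0.79, array([399.2, 422. ]), array([58.5, 30.6]), -88.7)]
scene [(0.57, array([ 450.1, -430. ]), array([113.2,  50.7]), -74.9), (0.54, array([387.9, 408.7]), array([107.8,  20.2]), -88.1), (0.51, array([449.7, 315.1]), array([100. ,  23.4]), -0.2)] [(0.88, array([525.7, -19.4]), array([410.6, 192.3]), 79.3)]
side [(0.61, array([387.5, 399.4]), array([130.1,  20.5]), -89.9), (0.6, array([450.8, 308.8]), array([107.3,  46.7]), -2.6)] [(0.58, array([529.5, -24.7]), array([423.7, 202.5]), 79.0)]
[0.1429868  0.60839925 0.23128903] [-3.14153990e+00  2.10355307e-06  2.91076996e+00] 2.0schema error: expected keys dx, dy, dz, wx, wy, wz, claw
schema error: expected keys dx, dy, dz, wx, wy, wz, claw
```

View pics/w1.png

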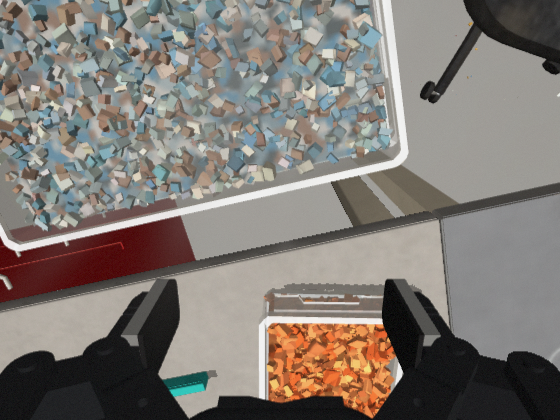

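The moves were refused because every row needs all seven keys. The wrist view still shows the start position, with the tile tray at (330,360) and the turquoise piece at (187,384).

```bash
python3 -m handwheel '[{"dx":-4.6,"dy":-2.7,"dz":0,"wx":0,"wy":0,"wz":0,"claw":100},{"dx":-4.6,"dy":-2.7,"dz":0,"wx":0,"wy":0,"wz":0,"claw":100},{"dx":-4.6,"dy":-2.7,"dz":0,"wx":0,"wy":0,"wz":0,"claw":100},{"dx":-4.6,"dy":-2.7,"dz":0,"wx":0,"wy":0,"wz":0,"claw":100},{"dx":-4.6,"dy":-2.7,"dz":0,"wx":0,"wy":0,"wz":0,"claw":100},{"dx":-4.6,"dy":-2.7,"dz":0,"wx":0,"wy":0,"wz":0,"claw":100},{"dx":-4.6,"dy":-2.7,"dz":0,"wx":0,"wy":0,"wz":0,"claw":100},{"dx":-4.6,"dy":-2.7,"dz":0,"wx":0,"wy":0,"wz":0,"claw":100}]' 30; python3 -m handwheel '[{"dx":0,"dy":0,"dz":0,"wx":0,"wy":0,"wz":-0.115,"claw":100},{"dx":0,"dy":0,"dz":0,"wx":0,"wy":0,"wz":-0.115,"claw":100},{"dx":0,"dy":0,"dz":0,"wx":0,"wy":0,"wz":0,"claw":100}]'
python3 - <<'E'
from h import *
c=optics.grab_frame('wrist');cv2.imwrite('pics/w2.png',c['frame'])
print(rect(c,'strip','wrist',.022),rect(c,'strip','wrist',.0))
s=monitor.observe();print(s['position'],s['tool_rot'],s['clock'])
E
```

```text
clock: 3.0
position: [0.453, 0.3127, 0.2315]
tool_rot: [3.141, 0.0, 2.911]
force: [-0.2, 0.4, -0.3]
grip_width: 0.0854
finger_force: 0.0
clock: 3.38
position: [0.4519, 0.3138, 0.2313]
tool_rot: [3.141, -0.0, 3.14]
force: [-0.5, 0.7, -1.0]
grip_width: 0.0858
finger_force: 0.0
[(0.88, array([451.1, 309.9]), array([100. ,  13.5]), 0.4), (0.63, array([388.9, 399.5]), array([102.3,  12.8]), -89.4)] [(0.88, array([456.3, 309.7]), array([106.3,  14.3]), 0.4), (0.63, array([390.2, 405. ]), array([108.7,  13.6]), -89.4)]
[0.4517768  0.31400525 0.23132984] [-3.14158034e+00  4.13114853e-05  3.13840600e+00] 3.525
```

View pics/w2.png

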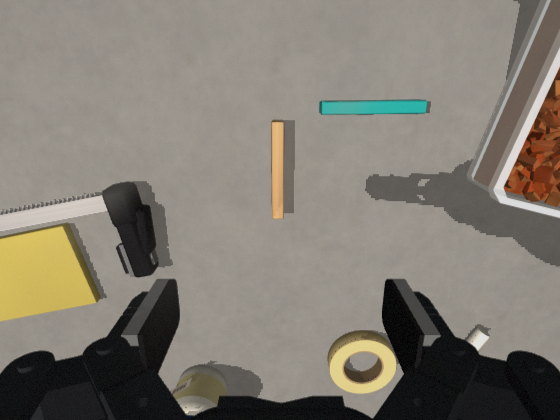

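The wrist view shows the strip at (278,170) and the turquoise decoy at (375,107). The far jaw is at (135,230) and the board at the left edge. The strip measures 100 x 13 mm at (0.451, 0.310), yaw about 0.4°, which fits.

```bash
python3 -m handwheel '[{"dx":0,"dy":-0.4,"dz":4,"wx":0,"wy":0,"wz":0,"claw":50},{"dx":0,"dy":0,"dz":4,"wx":0,"wy":0,"wz":0,"claw":50},{"dx":0,"dy":0,"dz":4,"wx":0,"wy":0,"wz":0,"claw":50},{"dx":0,"dy":0,"dz":4,"wx":0,"wy":0,"wz":0,"claw":50},{"dx":0,"dy":0,"dz":3,"wx":0,"wy":0,"wz":0,"claw":50},{"dx":0,"dy":0,"dz":2,"wx":0,"wy":0,"wz":0,"claw":50},{"dx":0,"dy":0,"dz":1,"wx":0,"wy":0,"wz":0,"claw":50},{"dx":0,"dy":0,"dz":0,"wx":0,"wy":0,"wz":0,"claw":50}]' 30; python3 -m handwheel '[{"dx":0,"dy":0,"dz":0,"wx":0,"wy":0,"wz":0,"claw":0},{"dx":0,"dy":0,"dz":0,"wx":0,"wy":0,"wz":0,"claw":0},{"dx":0,"dy":0,"dz":0,"wx":0,"wy":0,"wz":0,"claw":0},{"dx":0,"dy":0,"dz":0,"wx":0,"wy":0,"wz":0,"claw":0}]' 30
```

```text
clock: 4.53
position: [0.4517, 0.3099, 0.0111]
tool_rot: [-3.141, -0.0, 3.14]
force: [0.4, -0.1, -0.9]
grip_width: 0.043
finger_force: 0.0
clock: 5.03
position: [0.4522, 0.3103, 0.0122]
tool_rot: [3.141, 0.001, 3.141]
force: [-0.4, 0.5, 5.3]
grip_width: 0.0108
finger_force: 31.5
```

```bash
python3 -m handwheel '[{"dx":0,"dy":0,"dz":-1,"wx":0,"wy":0,"wz":0,"claw":0},{"dx":0,"dy":0,"dz":-3,"wx":0,"wy":0,"wz":0,"claw":0},{"dx":0,"dy":0,"dz":-5,"wx":0,"wy":0,"wz":0,"claw":0},{"dx":0,"dy":0,"dz":-5,"wx":0,"wy":0,"wz":0,"claw":0},{"dx":0,"dy":0,"dz":-5,"wx":0,"wy":0,"wz":0,"claw":0},{"dx":0,"dy":0,"dz":-3,"wx":0,"wy":0,"wz":0,"claw":0}]'; python3 -m handwheel '[{"dx":-2,"dy":-4,"dz":0,"wx":0,"wy":0,"wz":0,"claw":0},{"dx":-2,"dy":-4,"dz":0,"wx":0,"wy":0,"wz":0,"claw":0},{"dx":-2,"dy":-4,"dz":0,"wx":0,"wy":0,"wz":0,"claw":0},{"dx":-2.5,"dy":-4,"dz":0,"wx":0,"wy":0,"wz":0,"claw":0},{"dx":-2,"dy":-4,"dz":0,"wx":0,"wy":0,"wz":0,"claw":0},{"dx":0,"dy":0,"dz":0,"wx":0,"wy":0,"wz":-0.105,"claw":0},{"dx":0,"dy":0,"dz":0,"wx":0,"wy":0,"wz":-0.105,"claw":0},{"dx":0,"dy":0,"dz":0,"wx":0,"wy":0,"wz":0,"claw":0}]'
python3 - <<'E'
from h import *
c=optics.grab_frame('wrist');cv2.imwrite('pics/w3.png',c['frame'])
print('board',rect(c,'board','wrist',.012),hsvrect(c,(22,110,60),(34,255,255),.012),'\nstrip',[(m['p'],m['rect']) for m in optics.masks_of('strip','wrist')])
for k in('clamp','trigger','pad','jaw'): print(k,rect(c,k,'wrist',.027))
s=monitor.observe();print(s['position'],s['tool_rot'],s['clock'],s['grip_width'])
E
```

```text
clock: 5.78
position: [0.4521, 0.3101, 0.2348]
tool_rot: [3.139, 0.002, 3.14]
force: [0.2, -0.2, -0.9]
grip_width: 0.011
finger_force: 30.7
clock: 6.78
position: [0.5565, 0.1096, 0.232]
tool_rot: [3.141, 0.001, -2.933]
force: [-0.2, -0.4, -0.1]
grip_width: 0.0109
finger_force: 30.7
board [(0.92, array([576.4,  13.2]), array([150.6, 100.5]), -78.1)] (42, array([577.3,  13.5]), array([149.6,  98.6]), -78.1) 
strip [(0.63, [266.7, 167.3, 32.0, 215.4])]
clamp [(0.71, array([533.7,   6.3]), array([331.4, 168.5]), 87.6)]
trigger [(0.62, array([475.2, -97. ]), array([57.7, 21.6]), 10.9), (0.47, array([533.6,   6.5]), array([331.8, 168.2]), 87.6), (0.3, array([705.7, 216.2]), array([36. , 14.7]), 40.6)]
pad [(0.6, array([549.7, 135.5]), array([33.5,  7.3]), 9.2)]
jaw [(0.94, array([538.5,  51.8]), array([248.6, 103.3]), -77.8)]
[0.55657156 0.11001124 0.23136548] [-3.14153106e+00 -6.34737657e-06 -2.93297963e+00] 7.125 0.011276483547470326
```

View pics/w3.png

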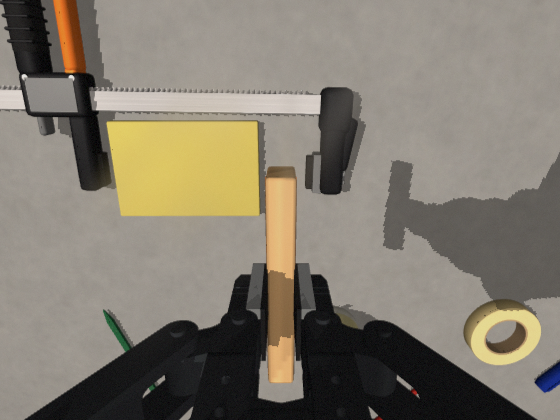

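The wrist view shows the board at columns 110–259 and the pad face near column 306. The strip is in the fingers at column 281, parallel to the board end. The mouth beyond the board is about 47 mm, so I'll set the strip about 94.5 mm from the board centre.

```bash
python3 -m handwheel '[{"dx":0,"dy":-0.43,"dz":3,"wx":0,"wy":0,"wz":0,"claw":0},{"dx":0,"dy":0,"dz":4,"wx":0,"wy":0,"wz":0,"claw":0},{"dx":0,"dy":0,"dz":4,"wx":0,"wy":0,"wz":0,"claw":0},{"dx":0,"dy":0,"dz":4,"wx":0,"wy":0,"wz":0,"claw":0},{"dx":0,"dy":0,"dz":3,"wx":0,"wy":0,"wz":0,"claw":0},{"dx":0,"dy":0,"dz":2,"wx":0,"wy":0,"wz":0,"claw":0},{"dx":0,"dy":0,"dz":1,"wx":0,"wy":0,"wz":0,"claw":0},{"dx":0,"dy":0,"dz":0,"wx":0,"wy":0,"wz":0,"claw":0}]'
```

```text
clock: 8.12
position: [0.5574, 0.1056, 0.0211]
tool_rot: [-3.141, -0.001, -2.933]
force: [0.1, -0.3, 0.9]
grip_width: 0.0106
finger_force: 30.7
```

Run:
```python
from h import *
c=optics.grab_frame('side');cv2.imwrite('pics/s3.png',cv2.resize(c['frame'][150:310,180:380],(750,600),interpolation=3))
```

```text
(no output)
```

View pics/s3.png

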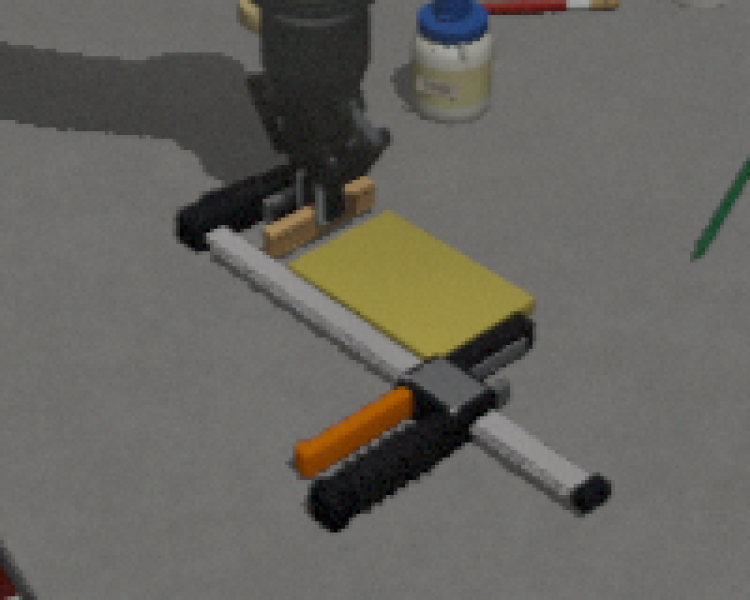

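The side view shows the strip, at crop (320,215), held just above the desk between the board end and the far jaw and parallel to both.

```bash
python3 -m handwheel '[{"dx":0,"dy":0,"dz":0.4,"wx":0,"wy":0,"wz":0,"claw":0},{"dx":0,"dy":0,"dz":0.35,"wx":0,"wy":0,"wz":0,"claw":0},{"dx":0,"dy":0,"dz":0,"wx":0,"wy":0,"wz":0,"claw":0}]' ; python3 -m handwheel '[{"dx":0,"dy":0,"dz":0,"wx":0,"wy":0,"wz":0,"claw":20},{"dx":0,"dy":0,"dz":0,"wx":0,"wy":0,"wz":0,"claw":20},{"dx":0,"dy":0,"dz":0,"wx":0,"wy":0,"wz":0,"claw":20}]'; python3 -m handwheel '[{"dx":0,"dy":0,"dz":-1,"wx":0,"wy":0,"wz":0,"claw":20},{"dx":0,"dy":0,"dz":-3,"wx":0,"wy":0,"wz":0,"claw":20},{"dx":0,"dy":0,"dz":-4,"wx":0,"wy":0,"wz":0,"claw":20},{"dx":0,"dy":0,"dz":-4,"wx":0,"wy":0,"wz":0,"claw":40},{"dx":0,"dy":0,"dz":-4,"wx":0,"wy":0,"wz":0,"claw":60},{"dx":0,"dy":0,"dz":-4,"wx":0,"wy":0,"wz":0,"claw":100}]'
python3 - <<'E'
from h import *
c=optics.grab_frame('wrist');cv2.imwrite('pics/w4.png',c['frame'])
print('board',rect(c,'board','wrist',.012),'\nstrip',rect(c,'strip','wrist',.022))
for k,z in(('clamp',.02),('trigger',.027),('pad',.016)): print(k,rect(c,k,'wrist',z))
s=monitor.observe();print(s['position'],s['tool_rot'],s['clock'],s['grip_width'])
E
```

```text
clock: 8.55
position: [0.5575, 0.1057, 0.0137]
tool_rot: [3.142, -0.0, -2.932]
force: [0.3, 0.3, -0.9]
grip_width: 0.0109
finger_force: 30.7
clock: 8.93
position: [0.5576, 0.1056, 0.0139]
tool_rot: [-3.142, 0.0, -2.932]
force: [0.1, 0.4, -0.1]
grip_width: 0.0176
finger_force: 0.0
clock: 9.68
position: [0.5573, 0.1056, 0.216]
tool_rot: [3.142, 0.001, -2.932]
force: [-0.5, 0.1, -0.3]
grip_width: 0.0678
finger_force: 0.0
board [] 
strip [(0.38, array([550.9, 135.8]), array([34.5,  7.7]), 12.0)]
clamp [(0.66, array([574. ,  14.8]), array([146.9,  97.4]), -78.0)]
trigger [(0.97, array([477.1, -97.1]), array([55. , 19.9]), 11.1)]
pad [(0.78, array([552.7, 136.9]), array([36.2,  7.5]), 11.4)]
[0.55707249 0.10554499 0.21332391] [-3.14154250e+00 -9.52764642e-04 -2.93244363e+00] 9.975 0.08529859066032176
```

View pics/w4.png

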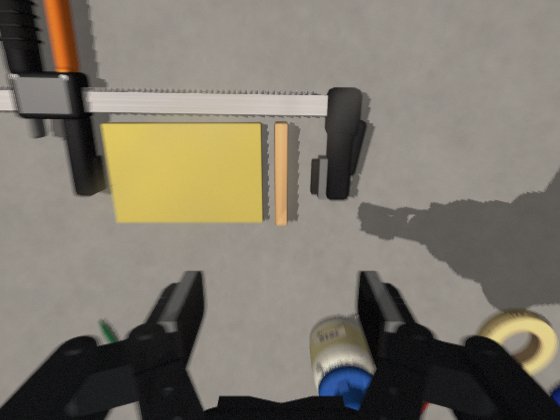

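The strip now stands at column 281 with its ends level with the board's (rows 122–225), about 12 mm off the board. The pad is clear at column 313. Next I move over the grip and trigger.

```bash
python3 -m handwheel '[{"dx":2.35,"dy":-3.35,"dz":0,"wx":0,"wy":0,"wz":0,"claw":100},{"dx":2.35,"dy":-3.35,"dz":0,"wx":0,"wy":0,"wz":0,"claw":100},{"dx":2.35,"dy":-3.35,"dz":0,"wx":0,"wy":0,"wz":0,"claw":100},{"dx":2.35,"dy":-3.35,"dz":0,"wx":0,"wy":0,"wz":0,"claw":100},{"dx":2.35,"dy":-3.35,"dz":0,"wx":0,"wy":0,"wz":0,"claw":100},{"dx":2.35,"dy":-3.35,"dz":0,"wx":0,"wy":0,"wz":0,"claw":100},{"dx":0,"dy":0,"dz":0,"wx":0,"wy":0,"wz":0,"claw":100}]'
python3 - <<'E'
from h import *
c=optics.grab_frame('wrist');cv2.imwrite('pics/w5.png',c['frame'])
for k,z in(('board',.012),('strip',.022),('trigger',.027),('pad',.016)): print(k,rect(c,k,'wrist',z))
print('orange',hsvrect(c,(4,170,60),(15,255,255),.027))
s=monitor.observe();print(s['position'],s['tool_rot'],s['clock'],s['qpos'])
E
```

```text
clock: 10.85
position: [0.4598, -0.1227, 0.2132]
tool_rot: [-3.141, -0.002, -2.937]
force: [0.2, 1.0, -0.1]
grip_width: 0.0854
finger_force: 0.0
board [(0.98, array([575.1,  11.6]), array([150.5, 103.6]), -78.3), (0.7, array([ 442.3, -386.6]), array([30.9,  6.2]), -2.5), (0.28, array([551.2, 135.9]), array([40.3, 15.6]), 14.2)]
strip [(0.61, array([552. ,  97.3]), array([103.3,  24.7]), 12.0)]
trigger [(0.82, array([ 460.3, -108. ]), array([89.7, 15.3]), 8.8)]
pad [(0.81, array([549.9, 132.7]), array([38.1, 14.3]), 10.7)]
orange (50, array([ 461.3, -105.6]), array([88.8, 13.7]), 10.9)
[ 0.46158551 -0.1193368   0.2134865 ] [ 3.14125464e+00 -4.43817620e-04 -2.93100935e+00] 11.1 [ 0.07073944  0.31165282  0.07179358  2.00108083 -0.03002537  0.83036843
  1.94073548]
```

View pics/w5.png

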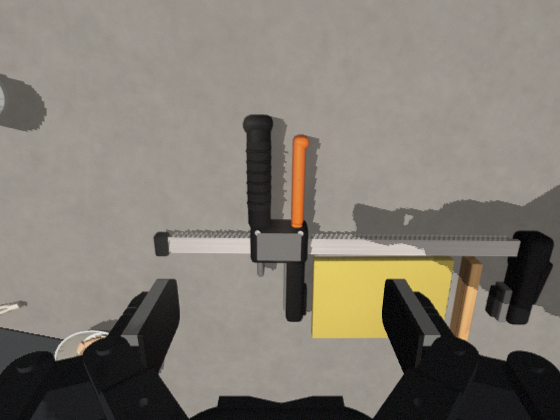

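The wrist view shows the trigger at (299,180), the grip at (258,170), and the housing at (280,245). The mid-grip is at about column 277, which matches the 55 mm span. The target is (0.464, -0.126).

```bash
python3 -m handwheel '[{"dx":-0.1,"dy":-0.73,"dz":3,"wx":0,"wy":0,"wz":0.01,"claw":100},{"dx":0,"dy":0,"dz":4,"wx":0,"wy":0,"wz":0,"claw":100},{"dx":0,"dy":0,"dz":4,"wx":0,"wy":0,"wz":0,"claw":100},{"dx":0,"dy":0,"dz":4,"wx":0,"wy":0,"wz":0,"claw":100},{"dx":0,"dy":0,"dz":3,"wx":0,"wy":0,"wz":0,"claw":100},{"dx":0,"dy":0,"dz":2,"wx":0,"wy":0,"wz":0,"claw":100},{"dx":0,"dy":0,"dz":0.7,"wx":0,"wy":0,"wz":0,"claw":100},{"dx":0,"dy":0,"dz":0,"wx":0,"wy":0,"wz":0,"claw":100}]' 20
python3 -m handwheel '[{"dx":0,"dy":0,"dz":0,"wx":0,"wy":0,"wz":0,"claw":66}]' 20
python3 -m handwheel '[{"dx":0,"dy":0,"dz":0,"wx":0,"wy":0,"wz":0,"claw":66}]' 20
```

```text
clock: 12.1
position: [0.4639, -0.1268, 0.0068]
tool_rot: [3.141, -0.0, -2.942]
force: [0.1, -0.1, 0.1]
grip_width: 0.0857
finger_force: 0.0
clock: 12.22
position: [0.4644, -0.1271, 0.0076]
tool_rot: [-3.141, 0.001, -2.942]
force: [-0.4, 0.4, -0.1]
grip_width: 0.0697
finger_force: 0.0
clock: 12.35
position: [0.4643, -0.1272, 0.0075]
tool_rot: [-3.141, 0.001, -2.942]
force: [0.4, 0.1, 0.4]
grip_width: 0.0565
finger_force: 0.0
```

```bash
python3 -m handwheel '[{"dx":0,"dy":-0.3,"dz":0,"wx":0,"wy":0,"wz":0,"claw":57},{"dx":0,"dy":-0.3,"dz":0,"wx":0,"wy":0,"wz":0,"claw":50},{"dx":0,"dy":-0.2,"dz":0,"wx":0,"wy":0,"wz":0,"claw":42},{"dx":0,"dy":0,"dz":0,"wx":0,"wy":0,"wz":0,"claw":42},{"dx":0,"dy":0,"dz":0,"wx":0,"wy":0,"wz":0,"claw":42}]' 20
python3 - <<'E'
from h import *
for n in('scene','side'):
    c=optics.grab_frame(n)
    for k,z in(('board',.012),('strip',.016),('trigger',.027),('jaw',.02),('pad',.012)): print(n,k,rect(c,k,n,z))
E
```

```text
clock: 12.98
position: [0.466, -0.1355, 0.0078]
tool_rot: [-3.141, 0.002, -2.943]
force: [-2.3, -0.3, 18.1]
grip_width: 0.0372
finger_force: 21.1
scene board [(0.58, array([575. ,  18.6]), array([154.3, 100.4]), -77.8)]
scene strip [(0.61, array([556.4, 111.4]), array([98.9, 28.4]), 12.2), (0.6, array([387.1, 405.2]), array([107.1,  19.5]), -88.1)]
scene trigger []
scene jaw [(0.73, array([537.2,  52.8]), array([250.1, 105.5]), -77.3)]
scene pad []
side board [(0.77, array([612.6, -33.8]), array([103.1,  62.6]), 50.9)]
side strip [(0.62, array([523.1,  97.1]), array([41.1, 29.6]), 76.8)]
side trigger [(0.17, array([516.1,  86.8]), array([27.5, 21.4]), 60.9)]
side jaw [(0.84, array([499.2, 115.4]), array([159. ,  84.4]), 63.1)]
side pad []
```

```bash
cat >> h.py <<'E'
B0=np.array([.577,.0133]);BX=np.array([-.2062,.9785])
def report():
    for n in('scene','side'):
        c=optics.grab_frame(n);r=[]
        for k,z in(('jaw',.028),('strip',.022),('board',.012)):
            for m in optics.masks_of(k,n):
                ys,xs=np.nonzero(m['region']);P=np.array([ray(c,u,v,z)[:2] for u,v in zip(xs,ys)])
                d=P-B0;x=d@BX*1000;y=d@np.array([-BX[1],BX[0]])*1000
                if abs(np.median(x))<170 and m['p']>.4: r.append((k,round(m['p'],2),np.percentile(x,[1,50,99]).round(1),np.percentile(y,[1,50,99]).round(1)))
        print(n,*r,sep='\n  ')
    s=monitor.observe();print(s['clock'],s['position'].round(4),s['grip_width'],s['finger_force'],s['force'])
E
python3 -c "from h import *;report()"
python3 -m handwheel '[{"dx":0,"dy":0.3,"dz":0,"wx":0,"wy":0,"wz":0,"claw":53},{"dx":0,"dy":0.3,"dz":0,"wx":0,"wy":0,"wz":0,"claw":60},{"dx":0,"dy":0.2,"dz":-0.1,"wx":0,"wy":0,"wz":0,"claw":68},{"dx":0,"dy":0,"dz":0,"wx":0,"wy":0,"wz":0,"claw":68}]' 20
python3 -m handwheel '[{"dx":0,"dy":-0.2,"dz":-0.1,"wx":0,"wy":0,"wz":0,"claw":60},{"dx":0,"dy":-0.3,"dz":-0.1,"wx":0,"wy":0,"wz":0,"claw":52},{"dx":0,"dy":-0.3,"dz":-0.1,"wx":0,"wy":0,"wz":0,"claw":42},{"dx":0,"dy":0,"dz":0,"wx":0,"wy":0,"wz":0,"claw":42},{"dx":0,"dy":0,"dz":0,"wx":0,"wy":0,"wz":0,"claw":42}]' 20
python3 -c "from h import *;report()"
```

```text
scene
  ('jaw', 0.79, array([-232.9,  114. ,  172.1]), array([-16. ,  65.7,  83.4]))
  ('strip', 0.57, array([ 91.6, 104.8, 119.3]), array([-46.1,  -6.7,  46. ]))
  ('board', 0.83, array([-69.8,   7.6,  77.5]), array([-49.9,  -0.3,  49.5]))
side
  ('jaw', 0.82, array([-256.1,   79.2,  151.4]), array([-5.5, 73.9, 94.5]))
  ('strip', 0.63, array([ 73.1,  87.9, 101.2]), array([22.6, 39.5, 55.1]))
  ('board', 0.83, array([-71.9, -44.7,  74. ]), array([-50.2, -19.4,  48.6]))
13.975 [ 0.466  -0.1355  0.0078] 0.03751648207456685 21.093106269836426 [-2.68120569 -0.8760472  18.17181875]
clock: 14.48
position: [0.4639, -0.1271, 0.0079]
tool_rot: [-3.141, 0.0, -2.942]
force: [-0.3, -0.7, 0.5]
grip_width: 0.0581
finger_force: 0.0
clock: 15.1
position: [0.4653, -0.1353, 0.0107]
tool_rot: [-3.141, -0.0, -2.943]
force: [-0.7, -4.6, -0.7]
grip_width: 0.0374
finger_force: 22.6
scene
  ('jaw', 0.95, array([-245.6,  101.5,  159.1]), array([-15.8,  65.8,  84.1]))
  ('strip', 0.43, array([ 86.5,  97.8, 116.5]), array([-47.3,  -4.6,  51.3]))
  ('board', 0.8, array([-71.7,   4.2,  76.2]), array([-50. ,   0.5,  49.8]))
side
  ('jaw', 0.69, array([-272.6,   31.4,  138.1]), array([ 6. , 75.4, 93.4]))
  ('board', 0.94, array([-75.2, -42.2,  77.6]), array([-56.1, -21.3,  51.2]))
15.5 [ 0.4653 -0.135   0.0107] 0.03753577717026035 22.156696915626526 [-1.58688618 -3.27004681 -1.28499581]
```

```bash
python3 -m handwheel '[{"dx":0,"dy":0.3,"dz":0.1,"wx":0,"wy":0,"wz":0,"claw":53},{"dx":0,"dy":0.3,"dz":0.1,"wx":0,"wy":0,"wz":0,"claw":60},{"dx":0,"dy":0.2,"dz":0.1,"wx":0,"wy":0,"wz":0,"claw":68},{"dx":0,"dy":0,"dz":0,"wx":0,"wy":0,"wz":0,"claw":68}]' 20
python3 -m handwheel '[{"dx":0,"dy":-0.2,"dz":-0.1,"wx":0,"wy":0,"wz":0,"claw":60},{"dx":0,"dy":-0.3,"dz":-0.1,"wx":0,"wy":0,"wz":0,"claw":52},{"dx":0,"dy":-0.3,"dz":-0.1,"wx":0,"wy":0,"wz":0,"claw":42},{"dx":0,"dy":0,"dz":0,"wx":0,"wy":0,"wz":0,"claw":42},{"dx":0,"dy":0,"dz":0,"wx":0,"wy":0,"wz":0,"claw":42}]' 20
python3 -c "from h import *;report()"
```

```text
clock: 16.0
position: [0.4639, -0.127, 0.0078]
tool_rot: [-3.142, 0.0, -2.942]
force: [0.0, -0.7, -0.1]
grip_width: 0.0576
finger_force: 0.0
clock: 16.62
position: [0.4652, -0.1351, 0.0107]
tool_rot: [3.142, -0.0, -2.943]
force: [-0.7, -3.0, -2.9]
grip_width: 0.0371
finger_force: 22.0
scene
  ('jaw', 0.68, array([ 78.3,  88.9, 105.8]), array([-46. ,  -3.1,  50.8]))
  ('strip', 0.72, array([ 72. ,  83.7, 100.4]), array([-46.3,  -0.3,  51.6]))
  ('board', 0.95, array([-76.3,  -4.5,  62.6]), array([-50.8,   0.5,  51.5]))
side
  ('jaw', 0.96, array([-287.1, -163. ,  123.4]), array([18.9, 77.1, 98.2]))
  ('board', 0.6, array([-82. , -47.1,  70.2]), array([-51.5, -23.7,  49.2]))
17.025 [ 0.4652 -0.135   0.0107] 0.0371628665835296 21.837472915649414 [-1.25363177 -0.93773908 -4.52278622]
```

```bash
python3 -m handwheel '[{"dx":0,"dy":0.3,"dz":0.1,"wx":0,"wy":0,"wz":0,"claw":53},{"dx":0,"dy":0.3,"dz":0.1,"wx":0,"wy":0,"wz":0,"claw":60},{"dx":0,"dy":0.2,"dz":0.1,"wx":0,"wy":0,"wz":0,"claw":68},{"dx":0,"dy":0,"dz":0,"wx":0,"wy":0,"wz":0,"claw":68}]' 20
python3 -m handwheel '[{"dx":0,"dy":-0.2,"dz":-0.1,"wx":0,"wy":0,"wz":0,"claw":60},{"dx":0,"dy":-0.3,"dz":-0.1,"wx":0,"wy":0,"wz":0,"claw":52},{"dx":0,"dy":-0.3,"dz":-0.1,"wx":0,"wy":0,"wz":0,"claw":42},{"dx":0,"dy":0,"dz":0,"wx":0,"wy":0,"wz":0,"claw":42},{"dx":0,"dy":0,"dz":0,"wx":0,"wy":0,"wz":0,"claw":42}]' 20
python3 -c "from h import *;report()"
```

```text
clock: 17.52
position: [0.464, -0.1271, 0.0078]
tool_rot: [-3.141, 0.0, -2.942]
force: [0.5, 0.4, -0.1]
grip_width: 0.0581
finger_force: 0.0
clock: 18.15
position: [0.4651, -0.1356, 0.0107]
tool_rot: [-3.141, -0.001, -2.943]
force: [-1.6, -3.6, -5.8]
grip_width: 0.0405
finger_force: 20.8
scene
  ('jaw', 0.81, array([-253.2,   88.8,  138.9]), array([-11.5,  67.3,  85.8]))
  ('jaw', 0.64, array([ 74.6,  84.7, 103.8]), array([-43.9,  -5.2,  51.2]))
  ('board', 0.86, array([-77.5,  -4.4,  62.5]), array([-49.6,   0.8,  51.1]))
side
  ('strip', 0.5, array([-115.6, -105.7,  -95.9]), array([117.4, 153.2, 186.3]))
  ('strip', 0.41, array([60. , 72.3, 87.9]), array([25.9, 41. , 58.1]))
  ('board', 0.71, array([-77.4, -48.3,  61. ]), array([-50.2, -21.5,  43.8]))
18.55 [ 0.4654 -0.135   0.0108] 0.04004876149845561 20.860522985458374 [-1.08106277 -3.86480087 -5.3039722 ]
```

```bash
python3 -m handwheel '[{"dx":0,"dy":0,"dz":0,"wx":0,"wy":0,"wz":0,"claw":42},{"dx":0,"dy":0,"dz":0,"wx":0,"wy":0,"wz":0,"claw":42},{"dx":0,"dy":0,"dz":0,"wx":0,"wy":0,"wz":0,"claw":42},{"dx":0,"dy":0,"dz":0,"wx":0,"wy":0,"wz":0,"claw":42}]' 24
python3 - <<'E'
from h import *
c=optics.grab_frame('scene')
a=cv2.resize(c['frame'][165:275,250:370],(654,600),interpolation=3);cv2.imwrite('pics/fin.png',a)
c=optics.grab_frame('side');cv2.imwrite('pics/fin2.png',cv2.resize(c['frame'][180:300,215:365],(750,600),interpolation=3))
E
```

```text
clock: 19.05
position: [0.4655, -0.135, 0.0108]
tool_rot: [-3.142, 0.0, -2.942]
force: [-1.5, -3.2, -2.1]
grip_width: 0.0371
finger_force: 26.9
```

View pics/fin.png

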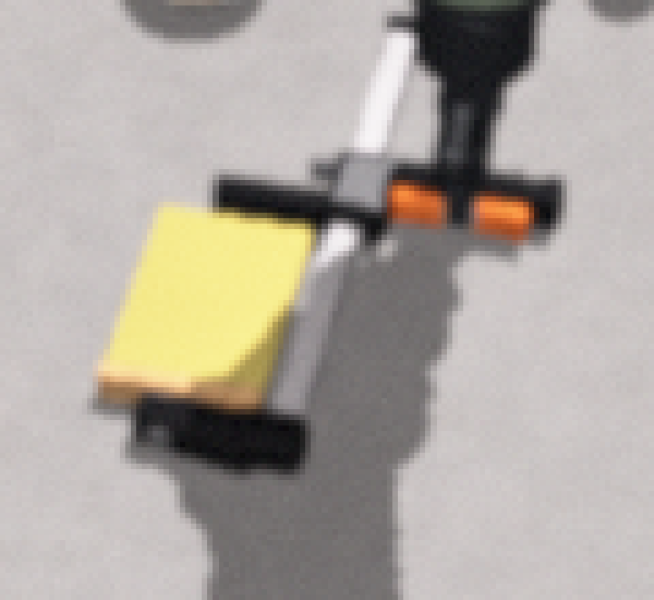

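The scene view shows the strip flush against the board's free end, from (97,385) to (262,405), with its ends even with the corners. The jaw is closed on it and the fingers are holding the trigger. I'm handing it in.

```bash
python3 -c "
from workcell import job_done,monitor
s=monitor.observe();print(s['clock'],s['grip_width'],s['finger_force'],s['force']);print(job_done())"
```

```text
19.15 0.03673065720508118 26.881704032421112 [-1.1762022  -3.31606239 -1.50576198]
the job is handed in; nothing more can be done
None
```

I handed the job in at 19 s of the 48 s allowed: the strip stands flush along the board's free end with its ends even, and the far jaw is closed on it after four squeezes. The gripper still holds the trigger with about 27 N. That puts the trigger at its stop, so the pad force, by my estimate 15 to 20 N, was not measured, and the hand-in returned no verdict.

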